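# Fit the whisk to the cordless frother

## Robot

A 6-joint arm with a two-finger parallel gripper is mounted at the origin on a cart in front of the work surface, level with it; the furniture and walls round the work are solid. World frame = base frame: x ahead of the robot, y to its left, z up, the work surface at z = 0. Lengths are in mm, angles in rad, forces in N, time in s.
With the tool pointing down it reaches from about 300 to 775 mm from the base axis. Payload 14.6 kg.
Tool frame: the origin (TCP) lies at the very end of the fingers, on their centre line; the grasp point (between the pads) lies 19 mm behind it (manip.grip_point_offset is the distance from the TCP to the grasp point, in mm); z points along the fingers, y is the line along which they close (so a half turn about z gives the same grasp; the last joint's range is limited). The gripper opens to 94 mm and grips with 3 to 60 N. Pads are 16 mm wide; open, the fingers measure 119 mm over their backs; the gripper's body (75 mm by 177 mm) begins 78 mm behind the grasp point.
Start: joints at [1.235, 0.3, 1.521, -0, 1.321, -0.067], TCP at [146.064, 530.24, 169.546] pointing down, gripper open.
Joint ranges: [-3.03, 3.03], [-0.79, 2.21], [0.23, 2.52], [-1.04, 4.18], [0, 3.07], [-2.55, 2.55]. Speed limits (rad/s): [2.22, 2.22, 2.57, 3.14, 3.14, 3.14].

## Interface

Orientations are given as [roll, pitch, yaw] about the fixed x, y, z axes, in that order (R = Rz(yaw) Ry(pitch) Rx(roll)).
In Python, from cell import telemetry, eyes, manip gives the robot as it stands.
- The arm moves only by the tool play_rows, never from a script. Its arguments are lists of equal length, an entry for each row: "translation": the shift along the world's x, y, z in m, a list of three; "yaw": the turn about the world's z in rad. A call has 1 to 12 rows; each row is the pose to reach, as a shift and turn from the pose commanded when the call began; what a row does not reach only later rows make up. A row lasts 1/8 s, in which the tool goes at most 62.5 mm and 10.7 degrees, less where a joint would pass 70% of its speed; a pose out of reach is approached as far as the arm can. A call with a gripper value outside its range is refused whole. "hand" is the opening, from 0 (shut) to 1 (fully open), set as the call begins (left out, the last holds). The fingers move at their own pace and stop on an object; "force" is the grip in N (left out, the last holds). Time passes only in rows, so rows that repeat a pose let the fingers close. It gives the time, the measured TCP pose, the force, the opening and the grip force at its end, in the units of the state.
- telemetry.read_state(): the state, without advancing time (a new reading comes with each control period).
- eyes.camera(name): name is "side" or "top" or "wrist"; returns a dict with "pixels" (384x512x3 uint8, red, green, blue), "fx", "fy", "cx", "cy" (pixels), "cam_to_world" (4x4, takes a point from camera to world coordinates); the wrist camera has in their place "T_tool_cam" (4x4, takes a point from camera to tool coordinates, whose origin is the TCP and whose axes are the flange's). Camera axes: x right, y up, looking along -z (the intrinsics and any distortion apply to the point x, -y, -z); pixel columns grow to the right and rows downward; lengths in mm; the calibration is good to about 2 mm. The wrist camera is an equidistant fisheye: a pixel r from the principal point sees the ray r / f radians off the axis. A picture is of the moment at which its call begins: read the wrist's pose just before it. There is no depth.
- manip.sign_off(): hands the job in; it is judged then, once.
The state is a dict: "clock": time; "joints": joint angles; "qd": joint speeds; "effort": joint torques, N m; "eef_pos": TCP position; "eef_rot": TCP orientation; "wrist_force": force on the tool from outside, world axes, zero at the start; "moment": the same for the moment, N m; "finger_gap": finger opening in mm; "finger_force": force on a finger pad.
Only numpy, scipy, OpenCV 4.12 (cv2) and the standard library are available. Lean on these libraries where they do the work, as an engineer would, in place of code of your own. Each camera call takes 0.05 s, during which the arm holds its last target. There are 200 camera calls.

## Task

Take the frother's whisk (the head made of four bent steel strips, not the flat disc) out of the wooden block and set its shank in the collet of the frother that stands in its cradle, all the way home so that its cross-shaped end drops into the drive. Then turn the collet nut clockwise just until it grips the shank firmly, by hand feel, neither forcing the whisk down nor overtightening the nut. Leave the disc in the block and the other things on the worktop where they are.

Things in the scene. Friction and masses are not known exactly. Their poses are not given: they have to be found in the camera images.
- whisk: Steel whisk, 82 mm long, in either hole of the block, 80 g. Origin: middle of its shank's lower end; z up along it. From there up: round 6 mm pilot (2 mm), cross of two blades 11.2 x 4 mm (to 10 mm), round shank 12 mm thick (to 48 mm), 18 mm collar (to 51 mm), cage of four strips on its +x, +y, -x, -y sides, 28 mm across, straight from 59 to 73 mm up. The blades point to the strips.
- whisk_grip (a point): Point on the whisk's axis, 66.5 mm above the end of its shank, in the middle of the straight part of the strips: hold it here across two strips that face each other (6 mm wide, 28 mm apart over their outsides).
- disc: The other attachment: the same shank, but a flat round disc 29 mm across at 66 mm up with a small cap nut on top; 74 mm long. Origin at the lower end of its shank. It stays in the block.
- rack: Light wooden block 56 x 146 x 34 mm, fixed to the worktop, with two holes 14 mm wide and 28 mm deep for the attachments, 40 mm to either side of its middle along its y. Origin: middle of its underside.
- frother: Cordless milk frother: a steel hand unit standing head down in a black charging cradle (112 x 100 mm), fixed, 138 mm high, its collet straight up. Origin: on its axis, on the worktop; z up. Body 63 mm thick, neck under the nut 34 mm. The bore below the jaws is a guide 12.8 mm wide, 101 to 113 mm above the worktop, with the drive socket under it.
- collet_mouth (a point): Middle of the collet's open mouth, at the nut's top face (138 mm up). The mouth narrows like a funnel to the loose jaws, which leave 14 to 16 mm between them.
- shank_seat (a point): Where the end of the shank rests when fully home: on the frother's axis, 91 mm up, 47 mm below the mouth. The whisk's collar then stands 1 mm above the nut and the whisk's top is at 173 mm.
- nut: Knurled steel collet nut, 42 mm across, 26 mm high. Origin: middle of its underside (112 mm up). It tightens clockwise seen from above. It turns 0.45 to 1.0 rad (not known which) against a steady drag of about 0.28 N m until the jaws touch the shank; then the torque climbs by some 0.6 N m per rad. 0.08 to 0.15 N m above the drag is a firm grip, 0.3 is overtight.
- nut_grip (a point): Point on the nut's axis 8 mm below its top face (130 mm up): hold the nut at this height, 42 mm wide, from above, with the fitted whisk (28 mm wide, reaching 43 mm above this point) between the fingers. The nut stays where it is left.
- collet: The three steel jaws inside the nut, 117 to 138 mm up, that close on the round shank, 2 mm inwards per rad of the nut. Origin: on the frother's axis at the worktop.
- drive: Drive inside the bore: a socket with a cross of 5.2 mm slots, at an unknown, unseen angle; it does not turn along. A cross out of line stops on it with the shank's end 8 mm short of home; a spring gives 3 mm (3 N rising to 5 N), then it is solid. Turned under that light push, 90 degrees at most, the cross comes in line (within 7 degrees), the push fades and it goes down to its stop.
- mug: Spotted mug, 92 mm wide, 127 mm with its handle, 93 mm high, behind the work; origin under its middle. Leave it alone.
- glass: Small waisted tea glass, 63 mm wide, 87 mm high, behind the work; origin under its middle. Leave it alone.
- teaspoon: Steel teaspoon, 130 mm long, lying near the front edge; origin under its middle. Leave it alone.
Mind the look-alikes: they are no part of the job. What is shaped like the whisk but orange is not meant.

How it is judged (in metres and radians):
On the way, in this order (a step that is already met when the one before it is completed fails the run):
1. the whisk's shank is fully home in the drive, with the collet still loose (distance between whisk and shank_seat below 0.0025 m and angle between whisk's own z axis and vertical below 0.08 rad and contact force between collet and whisk below 12 N), for 0.2 s.
2. the nut is turned until the collet grips the shank (distance between whisk and shank_seat below 0.0025 m and contact force between collet and whisk above 30 N), for 0.2 s.
At the end, for the whole second after the job is handed in: The whisk stands upright (within 0.05 rad) in the collet and at rest, the end of its shank within 2.5 mm of its seat in the drive; the three jaws together press on the shank with more than 30 N (all of step 2 and angle between whisk's own z axis and vertical below 0.05 rad and linear speed of whisk below 0.02 m/s); the robot touches nothing.
It fails at once if the whisk is forced: more than 30 N between it and the drive or the nut (contact force between any of drive, nut and whisk above 30 N).
It fails at once if the nut is overtightened: the three jaws together press on the shank with more than 150 N (contact force between collet and whisk above 150 N).
It fails at once if the disc is pulled out or knocked over (distance of disc from where it was at the start of the episode above 0.012 m or angle between disc's own z axis and vertical above 0.3 rad).
It fails at once if the mug, the glass or the teaspoon is pushed about (distance of any of mug, glass, teaspoon from where it was at the start of the episode above 0.02 m).
It also fails if it takes over 64 s, if anything falls off the work surface, if the arm or the gripper's body presses on something with over 40 N, if the wrist force passes 120 N, or if a joint passes its speed limit or range.

## Working session

There is one attempt and no reset: what is moved stays moved. The work goes in short steps, Python scripts to look and compute and a tool call to move; the robot and the scene stay as the last step left them, time stands still between calls to the robot, and variables do not carry over. Pictures are saved under pics/ and viewed, at most 10 in all, crops included, and the job is handed in when it is done.

Besides the shell and the picture viewer there is one more tool, called after "Call:" as name([rows], argument=value, ...), one row to a line, values as JSON. play_rows: Moves the arm, as the interface text tells. Its arguments: {"type":"object","properties":{"translation":{"type":"array","items":{"type":"array","items":{"type":"number"}}},"yaw":{"type":"array","items":{"type":"number"}},"hand":{"type":"number"},"force":{"type":"number"}},"required":["translation","yaw"]}

```bash
mkdir -p pics; cat > h.py <<'E'
from cell import telemetry, eyes, manip
import numpy as np, cv2
from scipy.spatial.transform import Rotation as R
def shot(n,f):
    s=telemetry.read_state(); c=eyes.camera(n); np.save(f'pics/{f}.npy',{'c':c,'s':s},allow_pickle=True)
    cv2.imwrite(f'pics/{f}.png',c['pixels'][:,:,::-1]); return c,s
def load(f):
    d=np.load(f'pics/{f}.npy',allow_pickle=True).item(); return d['c'],d['s']
def ray(c,s,u,v):
    a=np.array([(u-c['cx'])/c['fx'],(v-c['cy'])/c['fy']])
    if 'T_tool_cam' in c:
        th=np.hypot(*a); k=np.sin(th)/th if th>1e-9 else 1
        d=np.array([a[0]*k,-a[1]*k,-np.cos(th)])
        T=np.eye(4); T[:3,:3]=R.from_euler('xyz',s['eef_rot']).as_matrix(); T[:3,3]=s['eef_pos']; T=T@c['T_tool_cam']
    else: d=np.array([a[0],-a[1],-1]); T=np.array(c['cam_to_world'])
    return T[:3,3],T[:3,:3]@d
def onz(c,s,u,v,z):
    o,d=ray(c,s,u,v); return o+d*(z-o[2])/d[2]
E
python3 - <<'E'
from h import *
ims=[]
for n in ['side','top','wrist']:
    c,s=shot(n,n+'0'); ims.append(c['pixels'][:,:,::-1]); print({k:v for k,v in c.items() if k!='pixels'})
print(s)
E
```

```text
{'fx': 461.5716995454952, 'fy': 461.5716995454952, 'cx': 256.30670839299114, 'cy': 196.88962677986902, 'cam_to_world': array([[-9.92156508e-01,  6.80789078e-02, -1.04836667e-01,
         4.15699757e+02],
       [-1.23146897e-01, -3.88385541e-01,  9.13231358e-01,
         9.73051111e+02],
       [ 2.14547479e-02,  9.18978745e-01,  3.93722948e-01,
         5.69051498e+02],
       [ 0.00000000e+00,  0.00000000e+00,  0.00000000e+00,
         1.00000000e+00]])}
{'fx': 463.94167076039804, 'fy': 463.94167076039804, 'cx': 254.4395830625849, 'cy': 186.75356489339237, 'cam_to_world': array([[-2.68791977e-02,  9.95790992e-01, -8.76231130e-02,
         4.44265473e+02],
       [-9.99455976e-01, -2.84466908e-02, -1.66894742e-02,
        -6.57819638e+01],
       [-1.91118156e-02,  8.71268442e-02,  9.96013881e-01,
         1.09821646e+03],
       [ 0.00000000e+00,  0.00000000e+00,  0.00000000e+00,
         1.00000000e+00]])}
{'fx': 297.3186396354542, 'fy': 297.3186396354542, 'cx': 252.01135247469028, 'cy': 195.0968408356083, 'T_tool_cam': array([[-3.30445764e-04,  9.72037142e-01,  2.34826927e-01,
  
[... 256 characters left out ...]
      1.00000000e+00]])}
{'clock': 0.1, 'joints': array([ 1.23541730e+00,  3.00403728e-01,  1.52149806e+00, -4.16416326e-05,
        1.32072895e+00, -6.65826488e-02]), 'qd': array([ 0.00025717, -0.00159484, -0.00021356, -0.00056086, -0.00165258,
        0.00092553]), 'effort': array([ 4.95233071e-04, -5.32652521e+01, -3.53282189e+01,  7.09455041e-02,
        2.33963592e-02, -9.99479539e-05]), 'eef_pos': array([145.97970864, 529.99029608, 169.05843493]), 'eef_rot': array([-3.14055419e+00, -2.88204976e-05,  2.87280658e+00]), 'wrist_force': array([-0.90497526, -0.70004607,  0.22122966]), 'moment': array([0.06080274, 0.03401233, 0.00891505]), 'finger_force': 0.0, 'finger_gap': 93.80853944320894}
```

View pics/top0.png

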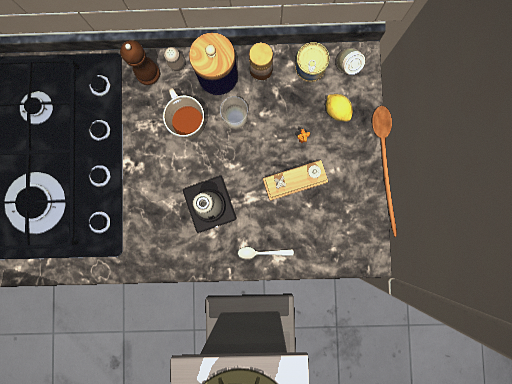

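View pics/side0.png

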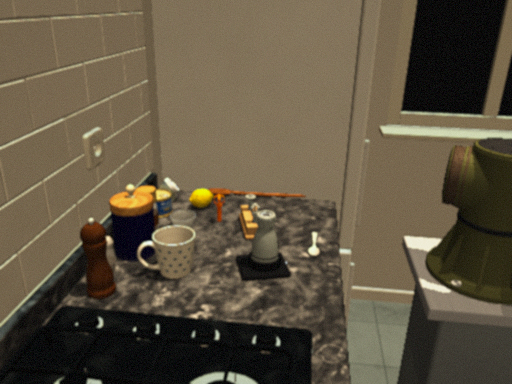

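Top view candidates: head in the block's left hole (280,181), head in its right hole (314,171, round and pale, so probably the disc), and the orange look-alike (304,135), which isn't wanted. The frother is at (204,204). I'll check with one crop.

```bash
python3 - <<'E'
from h import *
c,s=load('top0'); im=c['pixels'][:,:,::-1]
cr=np.hstack([cv2.resize(im[145:215,258:338],None,fx=5,fy=5,interpolation=cv2.INTER_CUBIC),cv2.resize(im[170:240,175:245],None,fx=5,fy=5,interpolation=cv2.INTER_CUBIC)])
cv2.imwrite('pics/crop1.png',cr)
hsv=cv2.cvtColor(c['pixels'],cv2.COLOR_RGB2HSV)
m=cv2.inRange(hsv,(12,70,120),(28,255,255)); m[:150]=0;m[215:]=0;m[:,:250]=0;m[:,340:]=0
r=cv2.minAreaRect(cv2.findNonZero(m)); print(r)
b=cv2.boxPoints(r); print([onz(c,s,*p,34)[:2].round(1) for p in b])
print('whisk',onz(c,s,280,181,84),'disc',onz(c,s,314,171,75),'frother',onz(c,s,204,204,138))
E
```

```text
((295.15997314453125, 179.92318725585938), (24.040321350097656, 61.88249588012695), 72.47443389892578)
[array([558.2, -66. ]), array([ 597.5, -203.4]), array([ 543.8, -217.9]), array([504.8, -81.1])]
whisk [ 544.5597374  -105.21817983   84.        ] disc [ 565.53468212 -181.50122894   75.        ] frother [495.80971269  55.94044285 138.        ]
```

View pics/crop1.png

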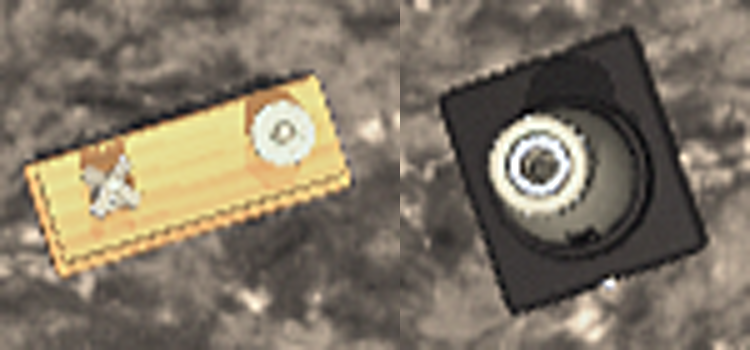

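The left head (280,182) shows four crossed steel strips, so it's the whisk. The right one (314,171) is a flat round disc with a cap nut. The nut is centred at about (202.6,203). I'll move over the whisk for a close look.

Call:
play_rows([
  [0,0,0.06],
  [0.03,-0.04,0.09],
  [0.06,-0.09,0.09],
  [0.09,-0.14,0.09],
  [0.12,-0.19,0.09],
  [0.15,-0.24,0.09],
  [0.18,-0.29,0.09],
  [0.21,-0.34,0.09],
  [0.24,-0.39,0.09],
  [0.27,-0.44,0.09],
  [0.3,-0.49,0.09],
  [0.33,-0.54,0.09],
], yaw=[0,0,0,0,0,0,0,0,0,0,0,0])

```text
clock: 1.65
eef_pos: [476.7, -11.7, 259.5]
eef_rot: [3.141, 0.0, 2.873]
wrist_force: [0.5, 0.8, -0.6]
finger_gap: 94.1
finger_force: 0.0
```

Call:
play_rows([
  [0.03,-0.04,-0.02],
  [0.067,-0.095,-0.04],
  [0.067,-0.095,-0.04],
  [0.067,-0.095,-0.04],
], yaw=[0,0,0,0])

```text
clock: 2.15
eef_pos: [542.8, -104.6, 219.4]
eef_rot: [3.141, -0.001, 2.872]
wrist_force: [0.4, 0.1, -0.0]
finger_gap: 94.1
finger_force: 0.0
```

```bash
python3 - <<'E'
from h import *
c,s=shot('wrist','w1'); print(s['eef_pos'],s['eef_rot'],s['joints'])
E
```

```text
[ 542.84186537 -104.58664523  219.37089848] [ 3.14145448e+00 -7.18055660e-04  2.87229718e+00] [-2.56668520e-01  2.73549479e-01  1.43902181e+00  1.48710597e-04
  1.42973762e+00 -1.55819028e+00]
```

View pics/w1.png

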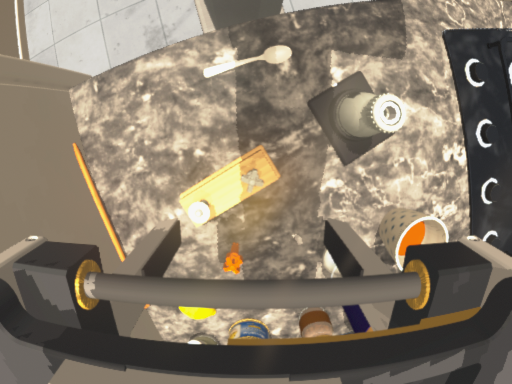

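The wrist view shows the whisk at about (251,180) in the block, the disc at (199,212), the nut at (388,113) and the orange look-alike at (233,262). I'll enlarge the whisk to measure its strip angle.

```bash
python3 - <<'E'
from h import *
c,s=load('w1'); im=c['pixels'][:,:,::-1]
cv2.imwrite('pics/crop2.png',np.hstack([cv2.resize(im[155:205,225:275],None,fx=8,fy=8,interpolation=cv2.INTER_CUBIC),cv2.resize(im[88:138,363:413],None,fx=8,fy=8,interpolation=cv2.INTER_CUBIC)]))
print('whisk',onz(c,s,251,180,85),'nut',onz(c,s,388,113,138),'disc',onz(c,s,199,212,72))
E
```

```text
whisk [ 540.81443585 -105.52193636   85.        ] nut [498.91127853  56.70685081 138.        ] disc [ 565.44258328 -181.85782641   72.        ]
```

View pics/crop2.png

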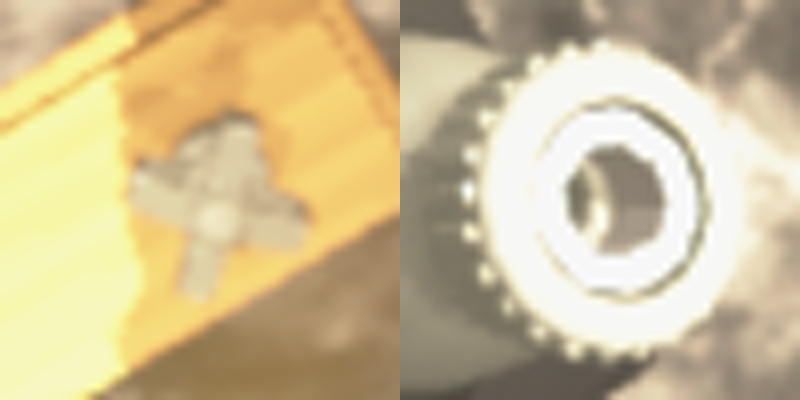

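```bash
python3 - <<'E'
from h import *
c,s=load('w1'); f=lambda x,y,z:onz(c,s,225+(x+.5)/8-.5,155+(y+.5)/8-.5,z)[:2]
print('c',f(218,217,88)); L,Rr,B,T=[f(*p,80) for p in ((133,182),(303,230),(198,295),(240,118))]
for a,b in((L,Rr),(B,T)): d=b-a; print(np.hypot(*d),np.degrees(np.arctan2(d[1],d[0])),(a+b)/2)
print('nut',onz(c,s,390,113,138))
E
```

```text
c [ 542.4961627  -104.97937335]
26.84573163680434 58.502816789061775 [ 542.35710096 -104.9108286 ]
28.08519987100748 151.4287900844832 [ 542.55112749 -104.86026522]
nut [499.37070132  59.11583585 138.        ]
```

Call:
play_rows([
  [0,0,-0.03],
  [0,0,-0.07],
  [-0.0005,-0.0005,-0.11],
  [-0.0005,-0.0005,-0.135],
  [-0.0005,-0.0005,-0.155],
  [-0.0005,-0.0005,-0.166],
  [-0.0005,-0.0005,-0.166],
  [-0.0005,-0.0005,-0.166],
], yaw=[-0.13,-0.25,-0.25,-0.25,-0.25,-0.25,-0.25,-0.25], hand=0.62)

```text
clock: 3.2
eef_pos: [543.0, -105.1, 54.7]
eef_rot: [3.141, 0.002, 2.623]
wrist_force: [-0.5, -0.4, -0.2]
finger_gap: 58.1
finger_force: 0.0
```

Call:
play_rows([
  [0,0,0],
  [0,0,0],
  [0,0,0],
  [0,0,0],
  [0,0,0],
  [0,0,0],
], yaw=[0,0,0,0,0,0], hand=0.2, force=25)

```text
clock: 3.95
eef_pos: [542.6, -105.3, 53.5]
eef_rot: [-3.142, -0.0, 2.623]
wrist_force: [0.1, -0.7, 0.3]
finger_gap: 18.8
finger_force: 0.0
```

```bash
python3 - <<'E'
from h import *
s=telemetry.read_state(); print(s['eef_pos'],s['eef_rot'],s['wrist_force'],s['moment'],s['finger_gap'],s['finger_force'])
E
```

```text
[ 542.5643008  -105.27492967   53.52883031] [-3.14154917e+00 -1.97332567e-05  2.62278481e+00] [ 0.13270735 -0.68129922  0.27794233] [0.00110945 0.01200617 0.00515114] 18.83103169349034 0.0
```

The gap went below 28 mm with no force, so the grasp missed. I'll look.

```bash
python3 - <<'E'
from h import *
c,s=shot('wrist','w2'); im=c['pixels'][:,:,::-1]
d,_=shot('top','t2');
a=cv2.resize(im[110:260,150:350],(533,400),interpolation=cv2.INTER_CUBIC)
cv2.imwrite('pics/w2c.png',np.hstack([a,cv2.resize(d['pixels'][145:215,255:300,::-1],(257,400))]))
E
```

```text
(no output)
```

View pics/w2c.png

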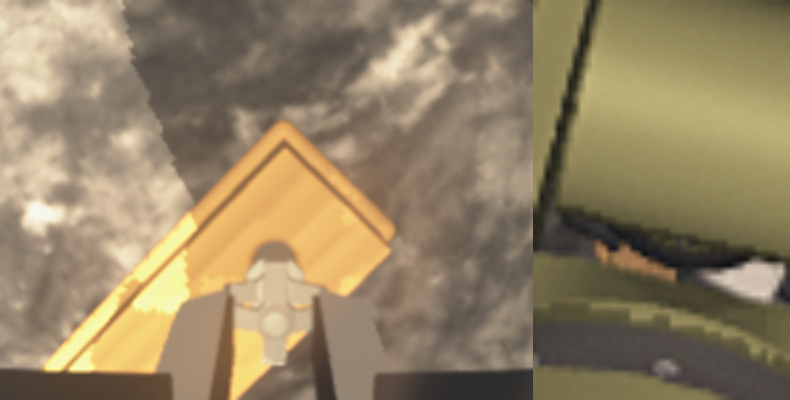

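```bash
python3 - <<'E'
from h import *
c,s=load('w2')
T=np.linalg.inv(c['T_tool_cam'])
def pr(p):
    q=T[:3,:3]@np.array(p)+T[:3,3]; d=np.array([q[0],-q[1],-q[2]]); th=np.arctan2(np.hypot(d[0],d[1]),d[2]); k=c['fx']*th/np.hypot(d[0],d[1]); u,v=c['cx']+k*d[0],c['cy']+k*d[1]
    return round((u-150)*2.667),round((v-110)*2.667)
for n,p in dict(tcp=(0,0,0),grip=(0,0,-19),top=(0,0,-34.5),stripL=(0,-14,-19),stripR=(0,14,-19),near=(14,0,-26),far=(-14,0,-26),hole=(0,0,19.5),collar=(0,0,-3),padR=(8,9.4,0),padR2=(-8,9.4,0),padRin=(8,9.4,-38)).items(): print(n,pr(p))
print(s['joints'])
E
```

```text
tcp (273, 280)
grip (273, 301)
top (273, 322)
stripL (220, 301)
stripR (327, 301)
near (273, 257)
far (273, 361)
hole (273, 261)
collar (273, 283)
padR (306, 253)
padR2 (306, 306)
padRin (313, 295)
[-2.57901085e-01  4.28138416e-01  1.63360462e+00 -4.18606052e-05
  1.07987990e+00 -1.30986983e+00]
```

Call:
play_rows([
  [0,0,0],
  [0,0,0],
], yaw=[0,0], hand=0.62)

```text
clock: 4.3
eef_pos: [542.6, -105.3, 53.5]
eef_rot: [3.142, 0.0, 2.623]
wrist_force: [-0.3, -0.1, -0.1]
finger_gap: 35.2
finger_force: 0.0
```

Call:
play_rows([
  [0,0,0],
  [0,0,0],
  [0,0,0],
  [0,0,0],
], yaw=[0,0,0,0], hand=0.62)

```text
clock: 4.8
eef_pos: [542.6, -105.3, 53.5]
eef_rot: [-3.142, -0.0, 2.623]
wrist_force: [-0.1, 0.7, -0.3]
finger_gap: 58.4
finger_force: 0.0
```

```bash
python3 - <<'E'
from h import *
c,s=shot('wrist','w3'); print(s['finger_gap']); im=c['pixels'][:,:,::-1]
cv2.imwrite('pics/w3c.png',np.hstack([cv2.resize(load('w2')[0]['pixels'][190:265,210:295,::-1],(400,353),interpolation=cv2.INTER_CUBIC),cv2.resize(im[190:265,210:295],(400,353),interpolation=cv2.INTER_CUBIC)]))
E
```

```text
58.359036900398294
```

View pics/w3c.png

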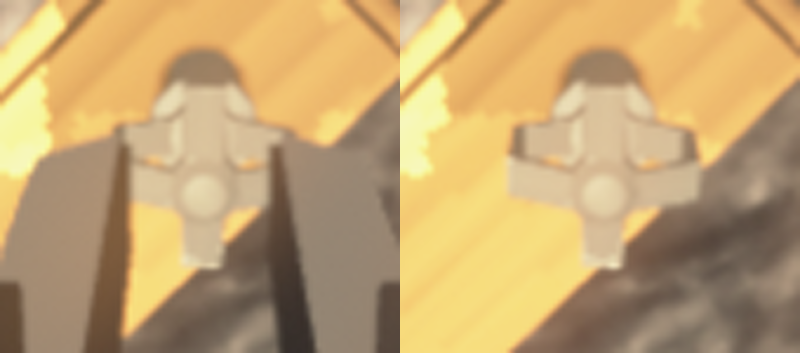

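```bash
python3 - <<'E'
from h import *
c,s=load('w1')
T=np.linalg.inv(c['T_tool_cam'])
def pr(p):
    q=T[:3,:3]@np.array(p)+T[:3,3]; d=np.array([q[0],-q[1],-q[2]]); th=np.arctan2(np.hypot(d[0],d[1]),d[2]); k=c['fx']*th/np.hypot(d[0],d[1])
    return round(c['cx']+k*d[0],1),round(c['cy']+k*d[1],1)
for y in (47,29):
  for x in (8,0,-8):
    for z in (0,-19,-40): print(y,x,z,pr((x,y,z)),pr((x,-y,z)))
E
sed -n 1,3p h.py >/dev/null; python3 - <<'E'
import cv2,numpy as np
a=cv2.imread('pics/w1.png')[200:280,130:370]
b=cv2.imread('pics/w3.png')[180:280,130:370]
cv2.imwrite('pics/f.png',cv2.resize(np.vstack([a,b]),None,fx=3,fy=3))
E
```

```text
47 8 0 (np.float64(314.1), np.float64(204.6)) (np.float64(190.8), np.float64(204.7))
47 8 -19 (np.float64(319.5), np.float64(211.8)) (np.float64(185.5), np.float64(211.9))
47 8 -40 (np.float64(326.6), np.float64(221.3)) (np.float64(178.6), np.float64(221.4))
47 0 0 (np.float64(313.6), np.float64(214.6)) (np.float64(191.3), np.float64(214.7))
47 0 -19 (np.float64(318.8), np.float64(222.6)) (np.float64(186.2), np.float64(222.7))
47 0 -40 (np.float64(325.7), np.float64(233.1)) (np.float64(179.5), np.float64(233.2))
47 -8 0 (np.float64(313.0), np.float64(224.5)) (np.float64(191.9), np.float64(224.5))
47 -8 -19 (np.float64(318.1), np.float64(233.1)) (np.float64(187.0), np.float64(233.2))
47 -8 -40 (np.float64(324.7), np.float64(244.5)) (np.float64(180.4), np.float64(244.6))
29 8 0 (np.float64(290.9), np.float64(204.7)) (np.float64(214.1), np.float64(204.8))
29 8 -19 (np.float64(294.3), np.float64(212.0)) (np.float64(210.7), np.float64(212.0))
29 8 -40 (np.float64(298.9), np.float64(221.7)) (np.float64(206.3), np.float64(221.7))
29 0 0 (np.float64(290.5), np.float64(214.8)) (np.float64(214.4), np.float64(214.9))
29 0 -19 (np.float64(293.9), np.float64(222.9)) (np.float64(211.2), np.float64(222.9))
29 0 -40 (np.float64(298.3), np.float64(233.6)) (np.float64(206.9), np.float64(233.6))
29 -8 0 (np.float64(290.1), np.float64(224.7)) (np.float64(214.8), np.float64(224.8))
29 -8 -19 (np.float64(293.4), np.float64(233.5)) (np.float64(211.7), np.float64(233.6))
29 -8 -40 (np.float64(297.7), np.float64(245.1)) (np.float64(207.6), np.float64(245.2))
```

View pics/f.png

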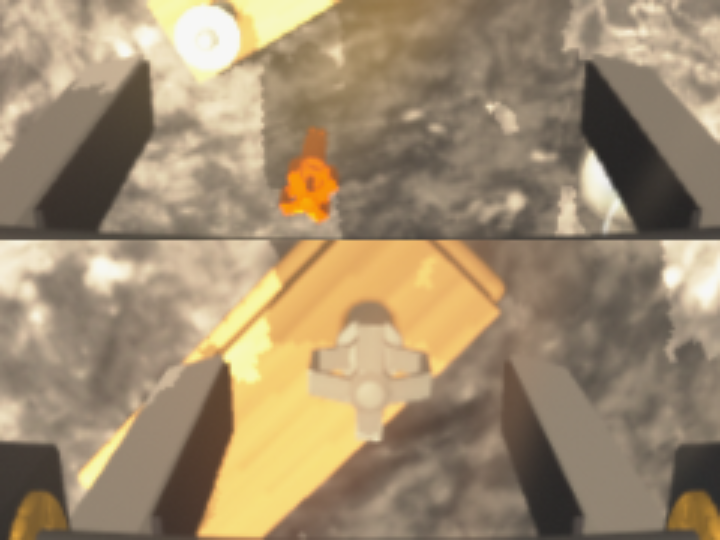

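Measured against the calibrated camera, the fingertips end about 37 mm short of the reported TCP. Last time they closed above the whisk (tip at about 90 mm, whisk top at 88 mm). I'll check the interface's offset and descend further in steps while watching the force.

```bash
python3 -c "
from h import *
print(manip.grip_point_offset,[a for a in dir(manip) if a[0]!='_'],[a for a in dir(telemetry) if a[0]!='_'])"
```

```text
18.8 ['Unreachable', 'grip_point_offset', 'sign_off'] ['read_state']
```

Call:
play_rows([
  [0,0,-0.005],
  [0,0,-0.01],
  [0,0,-0.014],
  [0,0,-0.018],
  [0,0,-0.018],
], yaw=[0,0,0,0,0])

```text
clock: 5.48
eef_pos: [542.4, -105.2, 35.2]
eef_rot: [-3.141, -0.001, 2.623]
wrist_force: [0.5, 0.4, -0.9]
finger_gap: 58.5
finger_force: 0.0
```

Call:
play_rows([
  [0,0,-0.004],
  [0,0,-0.008],
  [0,0,-0.012],
  [0,0,-0.016],
  [0,0,-0.019],
  [0,0,-0.019],
], yaw=[0,0,0,0,0,0])

```text
clock: 6.22
eef_pos: [542.4, -105.2, 16.3]
eef_rot: [-3.141, -0.0, 2.623]
wrist_force: [-0.4, -0.3, 0.6]
finger_gap: 58.3
finger_force: 0.0
```

Call:
play_rows([
  [0,0,0],
  [0,0,0],
  [0,0,0],
  [0,0,0],
  [0,0,0],
  [0,0,0],
], yaw=[0,0,0,0,0,0], hand=0.2, force=25)

```text
clock: 6.98
eef_pos: [542.6, -105.3, 16.6]
eef_rot: [3.142, 0.0, 2.623]
wrist_force: [0.2, -0.2, 0.6]
finger_gap: 27.4
finger_force: 25.0
```

Gripped (27.4 mm gap, 25 N). I'll lift it and go to a viewing spot beside the frother.

Call:
play_rows([
  [0,0,0.015],
  [0,0,0.04],
  [0,0,0.08],
  [0,0,0.13],
  [0,0,0.18],
  [0,0.04,0.185],
  [0.004,0.08,0.185],
  [0.008,0.115,0.185],
  [0.008,0.133,0.185],
  [0.008,0.133,0.185],
  [0.008,0.133,0.185],
], yaw=[0,0,0,0,0,0,0,0,0,0,0])

```text
clock: 8.35
eef_pos: [550.5, 26.7, 201.7]
eef_rot: [-3.141, 0.0, 2.622]
wrist_force: [0.5, -0.6, -1.4]
finger_gap: 27.5
finger_force: 25.0
```

```bash
python3 - <<'E'
from h import *
c,s=shot('wrist','w4'); d,_=shot('top','t4'); print(s['eef_pos'],s['finger_gap'],s['wrist_force'],s['moment'])
cv2.imwrite('pics/v4.png',cv2.resize(c['pixels'][60:300,120:440,::-1],None,fx=2.5,fy=2.5,interpolation=cv2.INTER_CUBIC))
E
```

```text
[550.5193655   26.7467423  201.69918812] 27.473397054846377 [ 0.48297217 -0.55762072 -1.44289207] [-0.03321171 -0.01074506 -0.01512006]
```

View pics/v4.png

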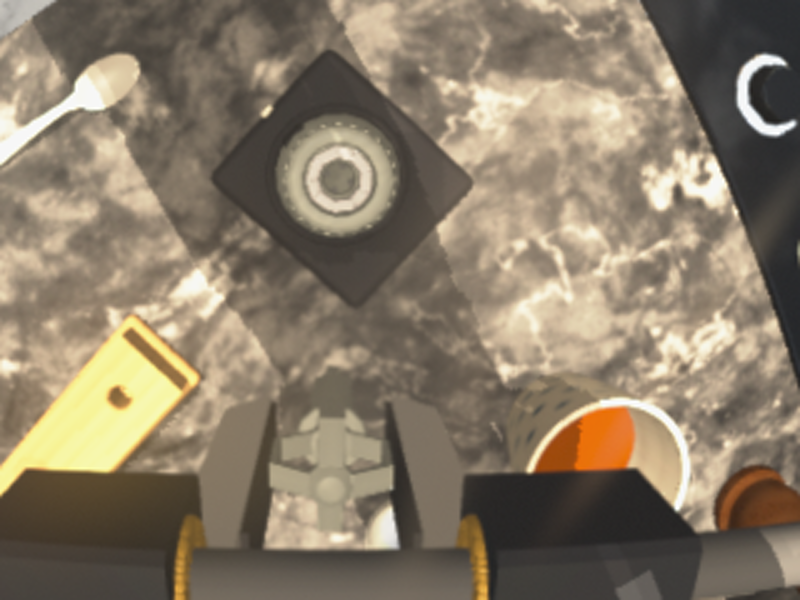

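The wrist view shows the empty hole, the whisk upright in the fingers, and the nut straight below the camera, with its ring at crop (340,180), raw about (256,132). I'll refine the centre.

```bash
python3 - <<'E'
from h import *
c,s=load('w4'); g=cv2.cvtColor(c['pixels'],cv2.COLOR_RGB2GRAY)
k=8;x0,y0=226,102
a=cv2.resize(g[y0:y0+60,x0:x0+60],None,fx=k,fy=k,interpolation=cv2.INTER_CUBIC)
raw=lambda x,y:(x0+(x+.5)/k-.5,y0+(y+.5)/k-.5)
for t in (185,195,205):
    n,l,st,ce=cv2.connectedComponentsWithStats((a>t).astype(np.uint8)); i=1+np.argmax(st[1:,4]); 
    cs,_=cv2.findContours((l==i).astype(np.uint8),cv2.RETR_EXTERNAL,cv2.CHAIN_APPROX_NONE); h=cv2.convexHull(max(cs,key=len)); e=cv2.fitEllipse(h)
    print(t,e,onz(c,s,*raw(*e[0]),138)[:2])
for p in (1,):
    for r in ((60,130),(130,240)):
        q=cv2.HoughCircles(cv2.GaussianBlur(a,(0,0),4),cv2.HOUGH_GRADIENT,1,400,param1=60,param2=15,minRadius=r[0],maxRadius=r[1])
        if q is not None: print(q[0,0],onz(c,s,*raw(*q[0,0,:2]),138)[:2])
c,s=load('t4'); g=cv2.cvtColor(c['pixels'],cv2.COLOR_RGB2GRAY)[188:218,187:217]; print(g.max())
c,s=load('top0'); g=cv2.cvtColor(c['pixels'],cv2.COLOR_RGB2GRAY)[188:222,187:221]; a=cv2.resize(g,None,fx=8,fy=8,interpolation=cv2.INTER_CUBIC)
q=cv2.HoughCircles(cv2.GaussianBlur(a,(0,0),3),cv2.HOUGH_GRADIENT,1,400,param1=60,param2=15,minRadius=60,maxRadius=95)
if q is not None: q=q[0,0]; print(q,onz(c,s,187+(q[0]+.5)/8-.5,188+(q[1]+.5)/8-.5,138)[:2])
E
```

```text
185 ((237.5979766845703, 236.58255004882812), (205.5181121826172, 208.30223083496094), 31.133174896240234) [498.68429818  59.619349  ]
195 ((237.87156677246094, 236.5302276611328), (202.45448303222656, 205.85902404785156), 29.693742752075195) [498.69474493  59.65006396]
205 ((237.99920654296875, 237.2082977294922), (198.82455444335938, 202.31039428710938), 24.732316970825195) [498.77120763  59.62352071]
[238.5 236.5 105. ] [498.72789837  59.71538798]
203
[123.5 118.5  77.4] [499.30127524  60.04226962]
```

```bash
python3 - <<'E'
from h import *
c,s=load('w4'); print(onz(c,s,252.1,255.7,s['eef_pos'][2]+71.5)[:2]-s['eef_pos'][:2])
c,s=load('w3'); print(onz(c,s,210+600/4.706,190+195/4.706,88)[:2])
E
```

```text
[ 0.228417   -0.43383009]
[571.76273399 -56.58904889]
```

Call:
play_rows([
  [-0.02,0.013,0],
  [-0.04,0.026,0],
  [-0.052,0.033,0],
  [-0.052,0.033,-0.02],
  [-0.052,0.033,-0.035],
  [-0.052,0.033,-0.04],
  [-0.052,0.033,-0.04],
  [-0.052,0.033,-0.04],
], yaw=[0,0,0,0,0,0,0,0])

```text
clock: 9.45
eef_pos: [498.9, 60.7, 162.0]
eef_rot: [3.141, 0.001, 2.623]
wrist_force: [-1.0, -0.8, -0.5]
finger_gap: 27.2
finger_force: 25.0
```

Call:
play_rows([
  [0,0,0],
  [0,0,0],
], yaw=[0,0])

```text
clock: 9.7
eef_pos: [498.6, 60.8, 161.8]
eef_rot: [3.141, 0.0, 2.623]
wrist_force: [0.4, -0.7, -1.2]
finger_gap: 27.5
finger_force: 25.0
```

Call:
play_rows([
  [0,-0.0007,-0.006],
  [0,-0.0007,-0.012],
  [0,-0.0007,-0.017],
  [0,-0.0007,-0.022],
  [0,-0.0007,-0.026],
  [0,-0.0007,-0.028],
  [0,-0.0007,-0.028],
], yaw=[0,0,0,0,0,0,0])

```text
clock: 10.58
eef_pos: [498.5, 60.1, 133.5]
eef_rot: [-3.142, -0.0, 2.623]
wrist_force: [0.1, -0.5, -1.0]
finger_gap: 27.7
finger_force: 25.0
```

Call:
play_rows([
  [0,0,-0.003],
  [0,0,-0.006],
  [0,0,-0.009],
  [0,0,-0.012],
  [0,0,-0.015],
  [0,0,-0.015],
], yaw=[0,0,0,0,0,0])

```text
clock: 11.32
eef_pos: [498.5, 60.0, 118.3]
eef_rot: [-3.141, -0.0, 2.623]
wrist_force: [0.5, 0.2, -1.1]
finger_gap: 27.7
finger_force: 25.0
```

Call:
play_rows([
  [0,0,-0.003],
  [0,0,-0.006],
  [0,0,-0.0075],
  [0,0,-0.009],
  [0,0,-0.01],
  [0,0,-0.01],
  [0,0,-0.01],
], yaw=[0,0,0,0,0,0,0])

```text
clock: 12.2
eef_pos: [498.7, 60.1, 108.7]
eef_rot: [3.141, 0.0, 2.623]
wrist_force: [-0.4, -0.1, 2.1]
finger_gap: 27.6
finger_force: 25.0
```

Light spring contact, about 3 N. I'll press 1 mm more and turn in small steps.

Call:
play_rows([
  [0,0,-0.001],
  [0,0,-0.001],
  [0,0,-0.001],
  [0,0,-0.001],
  [0,0,-0.001],
  [0,0,-0.001],
], yaw=[-0.04,-0.08,-0.12,-0.16,-0.2,-0.2])

```text
clock: 12.95
eef_pos: [498.7, 60.1, 107.7]
eef_rot: [3.141, 0.0, 2.423]
wrist_force: [-0.5, 0.3, 2.9]
finger_gap: 27.7
finger_force: 25.0
```

Call:
play_rows([
  [0,0,0],
  [0,0,0],
  [0,0,0],
  [0,0,0],
  [0,0,0],
], yaw=[-0.04,-0.08,-0.12,-0.16,-0.16])

```text
clock: 13.58
eef_pos: [498.7, 60.1, 107.7]
eef_rot: [3.141, 0.0, 2.264]
wrist_force: [0.8, -0.1, 2.5]
finger_gap: 27.6
finger_force: 25.0
```

Call:
play_rows([
  [0,0,0],
  [0,0,0],
  [0,0,0],
  [0,0,0],
  [0,0,0],
], yaw=[-0.04,-0.08,-0.12,-0.16,-0.16])

```text
clock: 14.2
eef_pos: [498.6, 60.1, 107.6]
eef_rot: [3.141, 0.0, 2.104]
wrist_force: [-0.2, 0.6, 2.7]
finger_gap: 27.6
finger_force: 25.0
```

Still on the spring, so I'll keep turning.

Call:
play_rows([
  [0,0,0],
  [0,0,0],
  [0,0,0],
  [0,0,0],
  [0,0,0],
], yaw=[-0.04,-0.08,-0.12,-0.16,-0.16])

```text
clock: 14.82
eef_pos: [498.6, 60.1, 107.6]
eef_rot: [3.141, 0.0, 1.945]
wrist_force: [0.7, 0.2, 3.2]
finger_gap: 27.1
finger_force: 25.0
```

```bash
python3 -c "
from h import *
s=telemetry.read_state(); print(s['wrist_force'],s['moment'],s['finger_gap'])"
```

```text
[0.66590394 0.16785139 3.18335498] [-0.00844857  0.00194514  0.01268484] 27.13567845887126
```

Call:
play_rows([
  [0,0,0],
  [0,0,0],
  [0,0,0],
  [0,0,0],
  [0,0,0],
], yaw=[-0.04,-0.08,-0.12,-0.16,-0.16])

```text
clock: 15.45
eef_pos: [498.6, 60.0, 107.6]
eef_rot: [3.141, -0.0, 1.785]
wrist_force: [0.0, 0.7, 2.6]
finger_gap: 27.2
finger_force: 25.0
```

Call:
play_rows([
  [0,0,0],
  [0,0,0],
  [0,0,0],
  [0,0,0],
  [0,0,0],
], yaw=[-0.04,-0.08,-0.12,-0.16,-0.16])

```text
clock: 16.08
eef_pos: [498.3, 60.0, 107.2]
eef_rot: [-3.141, -0.0, 1.625]
wrist_force: [-0.5, -0.2, -0.8]
finger_gap: 27.4
finger_force: 25.0
```

The push has faded, so the cross is in line. Next is a gentle descent.

Call:
play_rows([
  [0,0,-0.001],
  [0,0,-0.002],
  [0,0,-0.003],
  [0,0,-0.004],
  [0,0,-0.0045],
  [0,0,-0.0045],
], yaw=[-0.0,-0.0,-0.0,0,0,0])

```text
clock: 16.82
eef_pos: [498.5, 60.0, 103.1]
eef_rot: [-3.141, -0.0, 1.623]
wrist_force: [-1.4, -0.6, -0.9]
finger_gap: 27.4
finger_force: 25.3
```

Call:
play_rows([
  [0,0,-0.0005],
  [0,0,-0.001],
  [0,0,-0.0012],
  [0,0,-0.0012],
], yaw=[0,0,0,0])

```text
clock: 17.32
eef_pos: [498.7, 60.1, 102.4]
eef_rot: [3.141, -0.0, 1.623]
wrist_force: [-3.5, 0.9, 6.8]
finger_gap: 27.6
finger_force: 28.2
```

Call:
play_rows([
  [0,0,0.001],
  [0,0,0.001],
  [0,0,0.001],
  [0,0,0],
  [0,0,0],
  [0,0,-0.0005],
  [0,0,-0.0005],
], yaw=[-0.03,-0.06,-0.07,-0.07,-0.07,-0.07,-0.07])

```text
clock: 18.2
eef_pos: [498.8, 60.0, 102.3]
eef_rot: [3.141, -0.0, 1.553]
wrist_force: [-4.3, 0.6, 11.4]
finger_gap: 27.6
finger_force: 31.0
```

```bash
python3 -c "
from h import *
s=telemetry.read_state(); print(s['eef_pos'],s['wrist_force'],s['moment'],s['finger_gap'])"
```

```text
[498.84329974  60.04082737 102.27346049] [-4.29506343  0.58801073 11.35158589] [0.04383538 0.93569987 0.02835383] 27.616854169090058
```

That's a solid stop about where home should be. I'll ease the push and release.

Call:
play_rows([
  [0,0,0.001],
  [0,0,0.001],
  [0,0,0.001],
], yaw=[0,0,0])

```text
clock: 18.58
eef_pos: [498.7, 60.0, 102.4]
eef_rot: [3.141, -0.0, 1.553]
wrist_force: [0.2, 0.8, 2.4]
finger_gap: 27.3
finger_force: 26.6
```

Call:
play_rows([
  [0,0,0],
  [0,0,0],
  [0,0,0],
  [0,0,0],
  [0,0,0.02],
  [0,0,0.05],
  [0,0,0.08],
  [0,0,0.08],
  [0,0,0.08],
], yaw=[0,0,0,0,0,0,0,0,0], hand=0.7)

```text
clock: 19.7
eef_pos: [498.2, 60.0, 181.4]
eef_rot: [-3.14, 0.0, 1.553]
wrist_force: [-0.7, -0.1, -0.7]
finger_gap: 65.7
finger_force: 0.0
```

```bash
python3 - <<'E'
from h import *
c,s=shot('wrist','w5'); d,_=shot('side','s5'); print(s['eef_pos'],s['wrist_force'],s['joints'])
a=cv2.resize(c['pixels'][170:270,190:310,::-1],(480,400),interpolation=cv2.INTER_CUBIC)
b=cv2.resize(d['pixels'][180:280,230:305,::-1],(300,400),interpolation=cv2.INTER_CUBIC)
cv2.imwrite('pics/v5.png',np.hstack([a,b]))
E
```

```text
[498.18022161  59.99747933 181.40090628] [-0.68417465 -0.14210603 -0.71611565] [ 4.68607886e-02  1.83355411e-01  1.63746888e+00 -1.66909636e-05
  1.32196147e+00  6.49145353e-02]
```

View pics/v5.png

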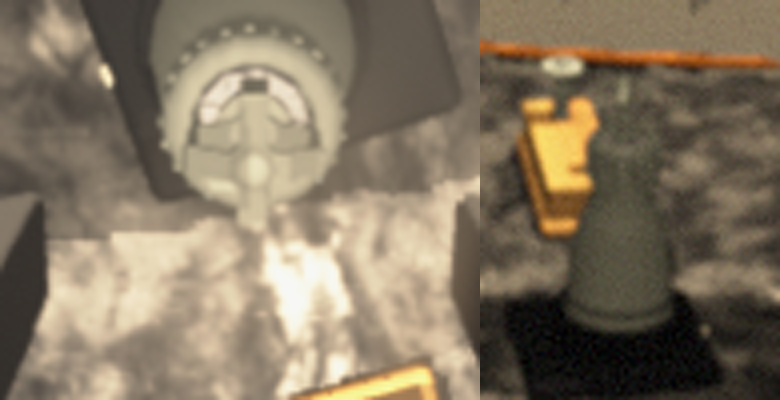

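The whisk stands upright in the collet, with its top at crop (255,165), raw about (253.6,211). The jaws around it are still loose. I'll check that the seat height agrees numerically.

```bash
python3 - <<'E'
from h import *
c,s=load('w5')
for z in (171,173,175,178): print(z,onz(c,s,253.4,210.9,z)[:2])
E
```

```text
171 [499.43362293  59.98264556]
173 [499.43767082  60.57917104]
175 [499.44171871  61.17569652]
178 [499.44779054  62.07048474]
```

It agrees with being home. Now down to the nut, and grip it.

Call:
play_rows([
  [0.0005,0,-0.03],
  [0.0005,0,-0.06],
  [0.0005,0,-0.085],
  [0.0005,0,-0.098],
  [0.0005,0,-0.106],
  [0.0005,0,-0.106],
  [0.0005,0,-0.106],
], yaw=[0,0,0,0,0,0,0])

```text
clock: 20.68
eef_pos: [499.5, 60.1, 77.0]
eef_rot: [3.14, -0.0, 1.553]
wrist_force: [0.1, -0.9, 0.1]
finger_gap: 65.8
finger_force: 0.0
```

Call:
play_rows([
  [0,0,0],
  [0,0,0],
  [0,0,0],
  [0,0,0],
  [0,0,0],
], yaw=[0,0,0,0,0], hand=0.3, force=50)

```text
clock: 21.3
eef_pos: [498.9, 60.1, 76.5]
eef_rot: [-3.141, 0.0, 1.553]
wrist_force: [-5.4, -0.2, 6.2]
finger_gap: 41.4
finger_force: 50.0
```

```bash
cat > r.py <<'E'
from h import *
s=telemetry.read_state(); print(s['clock'],s['eef_pos'],'yaw',s['eef_rot'][2],'F',s['wrist_force'],'M',s['moment'],s['finger_gap'],s['finger_force'],'j6',s['effort'][5],s['effort'][0])
E
python3 r.py
```

```text
21.3 [498.91934673  60.05159231  76.51043856] yaw 1.5528387404193311 F [-5.43277709 -0.20936532  6.2220674 ] M [-0.07605782  0.89480717  0.09077974] 41.41501342034967 50.00207405537367 j6 0.06346732378005981 -0.28266859240829945
```

Call:
play_rows([
  [0,0,0.001],
  [0,0,0.001],
  [0,0,0.001],
], yaw=[0,0,0])

```text
clock: 21.68
eef_pos: [498.8, 60.0, 76.7]
eef_rot: [-3.141, 0.0, 1.553]
wrist_force: [2.9, 1.0, -12.5]
finger_gap: 41.3
finger_force: 50.0
```

```bash
python3 r.py
```

```text
21.675 [498.80763584  60.037445    76.6859101 ] yaw 1.5528082914015418 F [  2.85644091   1.01476189 -12.47447214] M [ 0.05276188 -0.550118    0.0705842 ] 41.32511430555252 49.99524626880884 j6 0.06826227530837059 -0.1886233314871788
```

Call:
play_rows([
  [0,0,0],
  [0,0,0],
  [0,0,0],
  [0,0,0],
  [0,0,0],
], yaw=[-0.05,-0.1,-0.15,-0.2,-0.2])

```text
clock: 22.3
eef_pos: [498.8, 60.0, 76.7]
eef_rot: [-3.141, 0.0, 1.353]
wrist_force: [3.9, -0.2, -16.4]
finger_gap: 41.8
finger_force: 50.0
```

```bash
python3 r.py
```

```text
22.3 [498.81272278  60.03918819  76.70835668] yaw 1.3528726472364259 F [  3.92213641  -0.20066508 -16.44195144] M [-0.02097863 -0.71536139 -0.1328445 ] 41.826679963315314 49.99464752152562 j6 0.3403109684586525 0.21578354761004448
```

Call:
play_rows([
  [0,0,0],
  [0,0,0],
  [0,0,0],
  [0,0,0],
  [0,0,0],
], yaw=[-0.05,-0.1,-0.15,-0.2,-0.2])

```text
clock: 22.92
eef_pos: [498.8, 60.0, 76.7]
eef_rot: [-3.141, 0.0, 1.154]
wrist_force: [4.6, 1.1, -20.4]
finger_gap: 41.6
finger_force: 50.0
```

```bash
python3 r.py
```

```text
22.925 [498.81419756  60.00212731  76.73807408] yaw 1.1538316172874015 F [  4.57345191   1.14820538 -20.38317596] M [-0.06671676 -0.87768879 -0.17349373] 41.60402158911907 49.99343164265156 j6 0.3474030364304781 0.3069054801017046
```

The joint-6 torque tracks the nut's drag cleanly (a rise of about 0.28 N m). I'll relieve the upward pull and go on in small steps.

Call:
play_rows([
  [0,0,-0.0008],
  [0,0,-0.0008],
  [0,0,-0.0008],
  [0,0,-0.0008],
], yaw=[-0.02,-0.04,-0.06,-0.06])

```text
clock: 23.42
eef_pos: [498.9, 60.0, 76.6]
eef_rot: [-3.141, 0.0, 1.092]
wrist_force: [-2.1, -0.4, -8.9]
finger_gap: 41.8
finger_force: 50.0
```

```bash
python3 r.py
```

```text
23.425 [498.91948111  60.00985055  76.62740946] yaw 1.0924500356155296 F [-2.08012863 -0.35974329 -8.91879025] M [-0.10388495  0.48733565  0.13594853] 41.80248465866576 49.99694600701332 j6 0.3020153380930424 -0.09328179527074099
```

Call:
play_rows([
  [0,0,0],
  [0,0,0],
  [0,0,0],
], yaw=[-0.03,-0.06,-0.06])

```text
clock: 23.8
eef_pos: [498.9, 60.0, 76.6]
eef_rot: [-3.141, 0.0, 1.032]
wrist_force: [-4.1, -0.5, -6.6]
finger_gap: 41.6
finger_force: 50.0
```

```bash
python3 r.py
```

```text
23.8 [498.91912817  60.04560004  76.60033166] yaw 1.0318890593997336 F [-4.05752839 -0.52522212 -6.61552385] M [-0.10823665  0.84229969  0.00294391] 41.60261684923676 49.997871201485395 j6 0.31086428090929985 -0.02408818923868239
```

Call:
play_rows([
  [0,0,0],
  [0,0,0],
  [0,0,0],
], yaw=[-0.03,-0.06,-0.06])

```text
clock: 24.18
eef_pos: [499.0, 60.0, 76.6]
eef_rot: [-3.141, 0.0, 0.971]
wrist_force: [-5.3, -0.6, -5.7]
finger_gap: 41.3
finger_force: 50.0
```

```bash
python3 r.py
```

```text
24.175 [498.9985713   60.03054926  76.6179163 ] yaw 0.9712224619084979 F [-5.25559206 -0.58347255 -5.69049123] M [-0.15733269  1.08867021  0.02517764] 41.29986699484218 49.99839808791876 j6 0.2791139669716358 -0.07322015706449747
```

Call:
play_rows([
  [-0.0003,0,-0.0002],
  [-0.0003,0,-0.0002],
  [-0.0003,0,-0.0002],
], yaw=[-0.03,-0.06,-0.06])

```text
clock: 24.55
eef_pos: [499.0, 60.1, 76.6]
eef_rot: [3.141, -0.0, 0.912]
wrist_force: [-2.8, -1.3, -2.2]
finger_gap: 41.6
finger_force: 50.0
```

```bash
python3 r.py
```

```text
24.55 [498.98076716  60.05221496  76.57695015] yaw 0.9117780119185634 F [-2.77441829 -1.30629258 -2.2102679 ] M [-1.55990666e-01  8.62438819e-01  1.66956422e-04] 41.625064963129816 49.99934446066618 j6 0.3083979059010744 0.13971248175948858
```

Call:
play_rows([
  [0,0,0],
  [0,0,0],
  [0,0,0],
], yaw=[-0.03,-0.06,-0.06])

```text
clock: 24.92
eef_pos: [499.0, 60.0, 76.5]
eef_rot: [3.141, -0.0, 0.852]
wrist_force: [-2.7, -1.6, 0.0]
finger_gap: 41.6
finger_force: 50.0
```

```bash
python3 r.py
```

```text
24.925 [498.97276764  60.03927726  76.54931967] yaw 0.8518388392607354 F [-2.74855425 -1.55007903  0.03740163] M [-0.23807944  0.69464626 -0.01460285] 41.56042560411722 50.000187903642654 j6 0.3071566578000784 0.25887259282171726
```

Call:
play_rows([
  [0,0,0],
  [0,0,0],
  [0,0,0],
], yaw=[-0.03,-0.06,-0.06])

```text
clock: 25.3
eef_pos: [499.0, 60.0, 76.5]
eef_rot: [3.141, -0.0, 0.792]
wrist_force: [-2.6, -1.4, 2.3]
finger_gap: 41.6
finger_force: 50.0
```

```bash
python3 r.py
```

```text
25.3 [498.97086555  60.0178685   76.5261029 ] yaw 0.7919301812171884 F [-2.57458027 -1.39305243  2.30055925] M [-0.24202381  0.60378862  0.00278903] 41.611223133020374 50.00095138326287 j6 0.3075524792075157 0.4076876398175955
```

Call:
play_rows([
  [0,0,0],
  [0,0,0],
  [0,0,0],
], yaw=[-0.03,-0.06,-0.06])

```text
clock: 25.68
eef_pos: [498.9, 60.0, 76.5]
eef_rot: [3.141, -0.0, 0.732]
wrist_force: [-2.0, -0.3, 3.0]
finger_gap: 41.4
finger_force: 50.0
```

```bash
python3 r.py
```

```text
25.675 [498.94634015  60.02758491  76.50951889] yaw 0.7319212240198532 F [-2.03038901 -0.29095217  3.01346905] M [-0.29326412  0.43457361 -0.05225757] 41.43191765013158 50.00144720077515 j6 0.31100003980100155 0.5746561847627163
```

Call:
play_rows([
  [0,0,0],
  [0,0,0],
  [0,0,0],
], yaw=[-0.03,-0.06,-0.06])

```text
clock: 26.05
eef_pos: [499.0, 60.0, 76.5]
eef_rot: [3.141, -0.0, 0.672]
wrist_force: [-1.5, -1.0, 4.6]
finger_gap: 41.7
finger_force: 50.0
```

```bash
python3 r.py
```

```text
26.05 [498.9567724   60.02435752  76.51341558] yaw 0.671898682491979 F [-1.51893256 -0.96573775  4.63016172] M [-0.35866879  0.32923932 -0.06564655] 41.69827914313711 50.002027060836554 j6 0.3243583347648382 0.7516020722687244
```

Call:
play_rows([
  [0,0,0],
  [0,0,0],
  [0,0,0],
], yaw=[-0.03,-0.06,-0.06])

```text
clock: 26.42
eef_pos: [499.0, 60.0, 76.5]
eef_rot: [3.141, -0.0, 0.612]
wrist_force: [-1.5, -1.7, 5.5]
finger_gap: 41.7
finger_force: 50.0
```

```bash
python3 r.py
```

```text
26.425 [498.97327866  60.01564703  76.50850977] yaw 0.6121297010309774 F [-1.46052786 -1.72095979  5.53486801] M [-0.37286188  0.37582435  0.08380277] 41.68693933795004 50.001947209239006 j6 0.3144752886146307 0.7130058668553829
```

Call:
play_rows([
  [0,0,0],
  [0,0,0],
  [0,0,0],
], yaw=[-0.03,-0.06,-0.06])

```text
clock: 26.8
eef_pos: [499.0, 60.0, 76.5]
eef_rot: [3.141, -0.0, 0.552]
wrist_force: [-2.4, -1.6, 5.1]
finger_gap: 41.6
finger_force: 50.0
```

```bash
python3 r.py
```

```text
26.8 [498.98459238  59.99589832  76.52857685] yaw 0.5521825682263224 F [-2.39867381 -1.56864485  5.07936266] M [-0.39550011  0.37475455  0.09506048] 41.583899405451895 50.001966431736946 j6 0.3481385763734579 0.7020936906337738
```

Call:
play_rows([
  [0,0,0],
  [0,0,0],
  [0,0,0],
], yaw=[-0.03,-0.05,-0.05])

```text
clock: 27.18
eef_pos: [499.0, 60.0, 76.5]
eef_rot: [3.141, -0.0, 0.503]
wrist_force: [-1.1, -1.2, 4.9]
finger_gap: 41.4
finger_force: 50.0
```

```bash
python3 r.py
```

```text
27.175 [498.96453017  60.0091221   76.49926752] yaw 0.502515004557841 F [-1.1393419  -1.15829394  4.85199824] M [-0.31718761  0.36814981  0.21273902] 41.42708184395675 50.00180622562766 j6 0.38332678377628326 0.601317510008812
```

The torque is climbing at 0.6 N m/rad and is now about 0.07 above the drag. One more small turn.

Call:
play_rows([
  [0,0,0],
  [0,0,0],
  [0,0,0],
], yaw=[-0.03,-0.06,-0.06])

```text
clock: 27.55
eef_pos: [499.0, 60.0, 76.5]
eef_rot: [3.141, -0.0, 0.442]
wrist_force: [-1.5, -1.9, 4.8]
finger_gap: 41.6
finger_force: 50.0
```

```bash
python3 r.py
```

```text
27.55 [498.98340206  59.99858224  76.52214047] yaw 0.44232852788178056 F [-1.48095711 -1.85449743  4.84513752] M [-0.41360235  0.33182503  0.14697767] 41.644922304253654 50.001902393996716 j6 0.4168246127665043 0.6805438175797462
```

About 0.11 above the drag is a firm grip. Release and withdraw upwards.

Call:
play_rows([
  [0,0,0],
  [0,0,0],
  [0,0,0],
  [0,0,0],
  [0,0,0.03],
  [0,0,0.08],
  [0,0,0.13],
  [0,0,0.15],
  [0,0,0.15],
  [0,0,0.15],
], yaw=[0,0,0,0,0,0,0,0,0,0], hand=0.7)

```text
clock: 28.8
eef_pos: [498.3, 60.0, 225.0]
eef_rot: [-3.141, 0.002, 0.443]
wrist_force: [-0.0, -0.3, -0.9]
finger_gap: 65.7
finger_force: 0.0
```

```bash
python3 - <<'E'
from h import *
c,s=shot('wrist','w6'); print(s['eef_pos'],s['wrist_force'],s['finger_gap'])
T=np.eye(4); T[:3,:3]=R.from_euler('xyz',s['eef_rot']).as_matrix(); T[:3,3]=s['eef_pos']; T=np.linalg.inv(T@c['T_tool_cam'])
q=T[:3,:3]@np.array([499,60,173.])+T[:3,3]; d=np.array([q[0],-q[1],-q[2]]); h=np.hypot(*d[:2]); k=c['fx']*np.arctan2(h,d[2])/h
u,v=c['cx']+k*d[0],c['cy']+k*d[1]; print('predicted top',u,v)
g=cv2.cvtColor(c['pixels'],cv2.COLOR_RGB2GRAY); a=cv2.resize(g[int(v)-12:int(v)+12,int(u)-12:int(u)+12],None,fx=8,fy=8,interpolation=cv2.INTER_CUBIC)
p=cv2.HoughCircles(cv2.GaussianBlur(a,(0,0),2),cv2.HOUGH_GRADIENT,1,200,param1=40,param2=8,minRadius=12,maxRadius=32)
if p is not None: print(int(u)-12+p[0,0,0]/8,int(v)-12+p[0,0,1]/8)
E
```

```text
[498.31757332  60.01203351 224.9896932 ] [-0.03980387 -0.34279389 -0.85367845] 65.72978536723303
predicted top 251.98255290685017 197.713256359172
240.6875 185.1875
```

```bash
python3 -c "
from h import *
print(manip.sign_off())"
```

```text
the job is handed in; nothing more can be done
None
```

I set the whisk home in the drive and tightened the nut to about 0.11 N m above its drag, then withdrew the arm and handed in at about 29 s. The last camera check on the whisk's position gave no usable result, so the final state rests on the torque and force readings.

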